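# Blue thread away through the thread box's sprung flap

### The arm

A 6-joint arm with a two-finger parallel gripper is mounted at the origin on a cart in front of the work surface, level with it; the furniture and walls round the work are solid. World frame = base frame: x ahead of the robot, y to its left, z up, the work surface at z = 0. Lengths are in m, angles in rad, forces in N, time in s.
With the tool pointing down it reaches from about 0.35 to 0.95 m from the base axis. Payload 17.4 kg.
Tool frame: the origin (TCP) lies midway between the tips of the shut fingers; the grasp point (between the pads) lies 19 mm behind it; z points along the fingers, y is the line along which they close (so a half turn about z gives the same grasp; the last joint's range is limited). The gripper opens to 93 mm and grips with 3 to 60 N. Pads are 15 mm wide; open, the fingers measure 128 mm over their backs; the gripper's body (75 mm by 188 mm) begins 65 mm behind the grasp point.
Start: joints at [1.119, 0.116, 1.442, -0, 1.584, -0.038], TCP at [0.271, 0.618, 0.219] pointing down, gripper open.
Joint ranges: [-2.83, 2.83], [-0.83, 2.19], [0.07, 2.5], [-1.14, 4.28], [0.01, 3], [-2.97, 2.97]. Speed limits (rad/s): [1.89, 1.89, 2.22, 3.14, 3.14, 3.14].

### API

Orientations are given as a rotation vector (axis times angle).
In Python, from bench import bot gives the robot as it stands.
- The arm moves only by the tool play_rows, never from a script. Its argument "targets" is a list of rows, each an object with "angular": the turn, a rotation vector about the world's x, y, z in degrees, a list of three; "linear": the shift along the world's x, y, z in mm, a list of three; "hand": the finger opening in mm, from 0 to 93. A call has 1 to 5 rows; each row is the pose to reach, as a shift and turn from the pose commanded when the call began; what a row does not reach only later rows make up. A row lasts 1/12 s, in which the tool goes at most 41.7 mm and 7.16 degrees, less where a joint would pass 70% of its speed; a pose out of reach is approached as far as the arm can. A call with a gripper value outside its range is refused whole. The fingers move at their own pace and stop on an object; the grip force is fixed at half the most. Time passes only in rows, so rows that repeat a pose let the fingers close. It gives the time, the measured TCP pose, the force, the opening and the grip force at its end, in the units of the state.
- bot.get_obs(): the state, without advancing time (a new reading comes with each control period).
- bot.camera(name): name is "scene" or "top" or "wrist"; returns a dict with "frame" (480x640x3 uint8, red, green, blue), "mtx" (3x3 intrinsics, pixels), "extrinsics" (4x4, takes a point from world to camera coordinates). Camera axes: x right, y up, looking along -z (the intrinsics and any distortion apply to the point x, -y, -z); pixel columns grow to the right and rows downward; lengths in m; the calibration is good to about 2 mm. The wrist camera is an equidistant fisheye: a pixel r from the principal point sees the ray r / f radians off the axis. A picture is of the moment at which its call begins. There is no depth.
- bot.hand_in(): hands the job in; it is judged then, once.
The state is a dict: "clock": time; "joint_positions": joint angles; "joint_vel": joint speeds; "tau": joint torques, N m; "tool_pos": TCP position; "tcp_rot": TCP orientation; "wrist_force": force on the tool from outside, world axes, zero at the start; "wrist_torque": the same for the moment, N m; "finger_gap": finger opening in m; "gripper_force": force on a finger pad.
Only numpy, scipy, OpenCV 4.12 (cv2) and the standard library are available. Lean on these libraries where they do the work, as an engineer would, in place of code of your own. Each camera call takes 0.05 s, during which the arm holds its last target. There are 200 camera calls.

### The job

Put the blue spool of thread away in the blue thread box: push it right down through the orange sprung flap in the top of the box, so that it drops inside and the flap springs shut behind it. Leave the brown spool standing where it is.

Things in the scene. Friction and masses are not known exactly. Their poses are not given: they have to be found in the camera images.
- blue_spool_center (a point): Centre (half-way up) of the wooden spool of BLUE thread, which stands upright, loose, on the bench: 50 mm tall; a 40 mm diameter, 8 mm thick wooden flange at each end, 22 mm diameter thread between them; about 45 g. Its z axis is its own axis. It and the brown spool may have changed places.
- brown_spool_center (a point): Centre of the like spool of BROWN thread, same size, also upright and loose; to be left standing where it is.
- flap (a point): Centre of the top face of the fixed thread box, in the plane of the shut flap, 120 mm over the bench. Blue steel box, 130 (its x) x 150 (its y) x 120 mm high, 4 mm walls, 5 mm floor, aluminium top frame; z up. Only way in: the top opening, 76 (x) x 112 mm (y), closed by two orange leaves flush with the frame, hinged along y at its long sides and meeting over this point along y.
- leaf_near (a joint): Opening angle of the flap (rad): 0 shut, up to 1.4 as its leaves swing down into the box. Leaves 37 mm from hinge to free edge, 108 long, 4 thick, smooth, geared together. Shut, they bear a spool's weight; pushed at the middle they give under 4 to 15 N. A spool centred on them is through once its top is 35 mm below the box's top; they then shut by spring in half a second.
Mind the look-alikes: they are no part of the job. Leave any purple look-alike of the part that bears blue_spool_center alone.

How it is judged:
At the end, for the whole second after the job is handed in: The blue spool lies inside the thread box (its centre at least 60 mm below the box's top face, in any attitude) and the flap is shut (within 0.1 rad) (z of blue_spool_center in the frame of flap between -0.12 and -0.06 m and x of blue_spool_center in the frame of flap between -0.062 and 0.062 m and y of blue_spool_center in the frame of flap between -0.072 and 0.072 m and value of joint leaf_near below 0.1 rad); the robot touches nothing.
It fails at once if the brown spool is moved by more than 30 mm or knocked over (distance of brown_spool_center from where it was at the start of the episode above 0.03 m or angle between brown_spool_center's own z axis and vertical above 0.5 rad).
It also fails if it takes over 45 s, if anything falls off the work surface, if the arm or the gripper's body presses on something with over 40 N, if the wrist force passes 120 N, or if a joint passes its speed limit or range.

## Working session

There is one attempt and no reset: what is moved stays moved. The work goes in short steps, Python scripts to look and compute and a tool call to move; the robot and the scene stay as the last step left them, time stands still between calls to the robot, and variables do not carry over. Pictures are saved under pics/ and viewed, at most 10 in all, crops included, and the job is handed in when it is done.

Besides the shell and the picture viewer there is one more tool, called after "Request:" by a JSON object that holds its "api" and its "payload". play_rows: Moves the arm, as the interface text tells. Its arguments: {"type":"object","properties":{"targets":{"type":"array"}},"required":["targets"]}

```bash
mkdir -p pics
cat > h.py <<'E'
import cv2,numpy as np
from bench import bot
def ray(c,uv):
    K=np.array(c['mtx']);E=np.array(c['extrinsics']);d=np.array([(uv[0]-K[0,2])/K[0,0],-(uv[1]-K[1,2])/K[1,1],-1.])
    R=E[:3,:3];return -R.T@E[:3,3],R.T@d
def onz(c,uv,z):
    o,d=ray(c,uv);return o+d*(z-o[2])/d[2]
def save(c,n): cv2.imwrite('pics/'+n,cv2.cvtColor(np.ascontiguousarray(c['frame']),cv2.COLOR_RGB2BGR))
E
python3 - <<'E'
from h import *
import pickle
d={}
for n in('scene','top'):
    c=bot.camera(n);d[n]=c;save(c,n+'.png');print(n,np.round(c['mtx'],1).tolist(),np.round(c['extrinsics'],3).tolist(),[k for k in c])
pickle.dump(d,open('d.pkl','wb'))
print(bot.get_obs())
E
```

```text
scene [[615.8, 0.0, 316.4], [0.0, 615.8, 240.4], [0.0, 0.0, 1.0]] [[0.825, -0.565, -0.02, -0.574], [0.421, 0.591, 0.688, -0.144], [-0.377, -0.576, 0.726, -0.932], [0.0, 0.0, 0.0, 1.0]] ['frame', 'mtx', 'extrinsics']
top [[478.7, 0.0, 323.7], [0.0, 478.7, 236.5], [0.0, 0.0, 1.0]] [[0.079, -0.997, -0.001, -0.305], [0.969, 0.076, 0.233, -0.504], [-0.233, -0.02, 0.972, -0.833], [0.0, 0.0, 0.0, 1.0]] ['frame', 'mtx', 'extrinsics']
{'clock': 0.1, 'joint_positions': array([ 1.11918705e+00,  1.16444771e-01,  1.44220725e+00, -1.44157400e-05,
        1.58399697e+00, -3.77874943e-02]), 'joint_vel': array([ 0.00072236, -0.00201466, -0.00076656, -0.00060533,  0.00029999,
       -0.00021489]), 'tau': array([ 1.61481741e-03, -7.22887087e+01, -6.23872304e+01,  7.81200361e-02,
        2.28493247e-02, -4.71482736e-05]), 'tool_pos': array([0.27134842, 0.61785429, 0.217969  ]), 'tcp_rot': array([-6.45351964e-01, -3.07434589e+00,  1.61521233e-03]), 'wrist_force': array([-0.2103653 , -0.25751361,  0.95886658]), 'wrist_torque': array([-0.01560827,  0.02038837, -0.00539041]), 'gripper_force': 0.0, 'finger_gap': 0.09291459013246098}
```

View pics/scene.png

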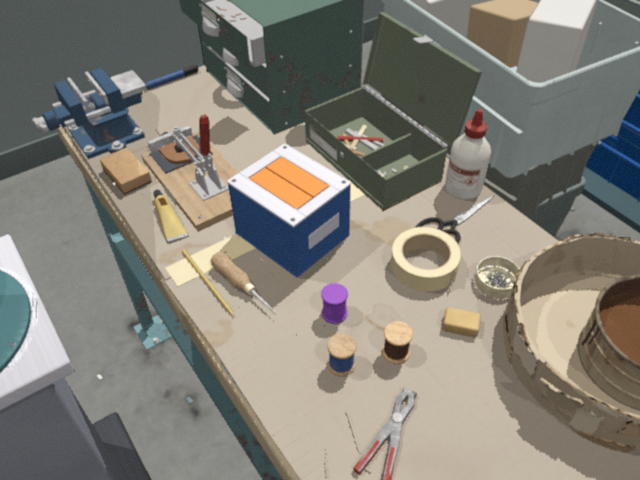

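View pics/top.png

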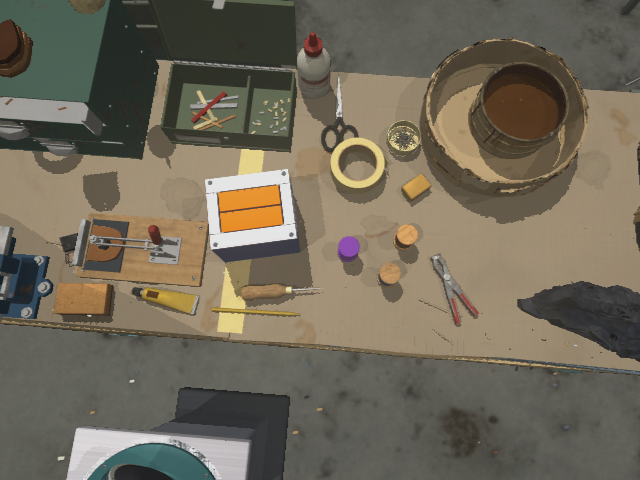

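Candidates: the spool at scene (341,354) / top (389,272) has dark-blue thread. The one at scene (397,342) / top (405,236) has brown thread. The all-purple look-alike is at scene (335,303) / top (348,248). The first fits; next I confirm it in a crop and measure.

Run:
```python
from h import *
import pickle
d=pickle.load(open('d.pkl','rb'))
f=np.ascontiguousarray(d['scene']['frame']);cv2.imwrite('pics/crop.png',cv2.cvtColor(cv2.resize(f[270:390,290:450],None,fx=5,fy=5,interpolation=3),cv2.COLOR_RGB2BGR))
def proj(c,p):
    K=c['mtx'];E=np.array(c['extrinsics']);q=E[:3,:3]@p+E[:3,3];return np.round([K[0][2]+K[0][0]*q[0]/-q[2],K[1][2]+K[1][1]*q[1]/q[2]],1)
c=d['top'];s=d['scene'];hsv=cv2.cvtColor(np.ascontiguousarray(c['frame']),cv2.COLOR_RGB2HSV)
hs=cv2.cvtColor(f,cv2.COLOR_RGB2HSV)
def blobs(h,lo,hi,roi,amin):
    m=np.zeros(h.shape[:2],np.uint8);x0,y0,x1,y1=roi;m[y0:y1,x0:x1]=cv2.inRange(h,lo,hi)[y0:y1,x0:x1]
    return [k for k in cv2.findContours(m,0,1)[0] if cv2.contourArea(k)>amin]
print('hsv',hsv[272,388],hsv[236,405],hsv[250,425],hs[342,341])
for nm,cc,h,roi in(('top',c,hsv,(370,215,425,290)),('scene',s,hs,(320,315,415,380))):
  for k in blobs(h,(8,110,150),(18,255,255),roi,60):
    e=cv2.fitEllipse(k);print(nm,np.round(e[0],1),np.round(e[1],1),cv2.boundingRect(k),onz(cc,e[0],.05))
for nm,cc,h,roi in(('top',c,hsv,(200,165,310,250)),('scene',s,hs,(220,130,360,230))):
  k=np.vstack(blobs(h,(5,190,150),(20,255,255),roi,100))
  r=cv2.boxPoints(cv2.minAreaRect(k)) if nm=='top' else cv2.approxPolyDP(cv2.convexHull(k),6,True)[:,0]
  P=np.array([onz(cc,q,.12) for q in r]);print(nm,r.tolist(),P.round(4).tolist(),'mean',P.mean(0),'sides',np.linalg.norm(np.roll(P,-1,0)-P,axis=1))
# purple
k=max(blobs(hsv,(130,100,60),(155,255,255),(320,220,380,280),60),key=cv2.contourArea);print('purple',onz(c,cv2.minEnclosingCircle(k)[0],.04))
```

```text
hsv [ 16 117 174] [ 17 141 210] [ 18  72 164] [ 17  75 213]
top [389.6 272.9] [19.5 20.6] (378, 263, 23, 21) [ 0.46924366 -0.39170445  0.05      ]
top [405.9 234.7] [18.5 24.2] (394, 225, 24, 20) [ 0.54448591 -0.4188757   0.05      ]
top [[216.41635131835938, 192.85873413085938], [277.4646911621094, 184.89590454101562], [282.5502014160156, 223.88473510742188], [221.50186157226562, 231.84756469726562]] [[0.5765, -0.07, 0.12], [0.5998, -0.1764, 0.12], [0.529, -0.1926, 0.12], [0.5064, -0.0881, 0.12]] mean [ 0.55288781 -0.13177283  0.12      ] sides [0.10900684 0.0726374  0.10687017 0.07240994]Traceback (most recent call last):
  File "<stdin>", line 17, in <module>
    return _nx.concatenate(arrs, 0, dtype=dtype, casting=casting)
           ~~~~~~~~~~~~~~~^^^^^^^^^^^^^^^^^^^^^^^^^^^^^^^^^^^^^^^
ValueError: need at least one array to concatenate
```

View pics/crop.png

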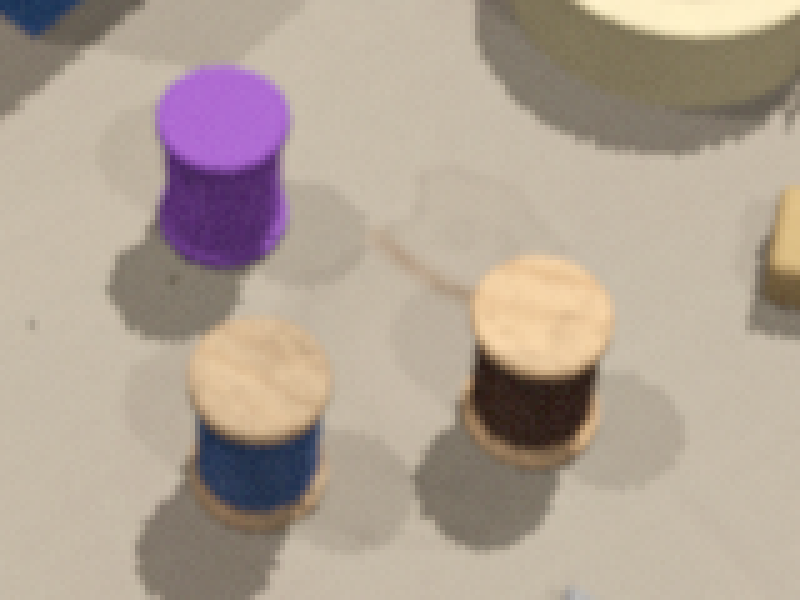

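The crop shows blue thread on the lower-left spool (top flange centre at crop (259,379), scene (341.8,345.8)) and brown thread on the right one (scene (398.4,333.2)). The purple one is at scene (334.6,293.4). Now a cross-check across the two views.

Run:
```python
from h import *
import pickle
d=pickle.load(open('d.pkl','rb'));c=d['top'];s=d['scene']
def tri(a,b):
    o1,d1=ray(s,a);o2,d2=ray(c,b);d1/=np.linalg.norm(d1);d2/=np.linalg.norm(d2)
    t=np.linalg.lstsq(np.c_[d1,-d2],o2-o1,rcond=None)[0];p,q=o1+t[0]*d1,o2+t[1]*d2;return ((p+q)/2).round(4),np.linalg.norm(p-q).round(4)
for n,a,b in(('blue',(341.8,345.8),(389.6,272.9)),('brown',(398.4,333.2),(405.9,234.7)),('purple',(334.6,293.4),(348.5,246.5))): print(n,onz(s,a,.05).round(4),onz(c,b,.05).round(4),tri(a,b))
hs=cv2.cvtColor(np.ascontiguousarray(s['frame']),cv2.COLOR_RGB2HSV);print(hs[185,270],hs[180,300])
m=cv2.inRange(hs,(5,150,150),(20,255,255));m[:130]=0;m[230:]=0;m[:,:240]=0;m[:,345:]=0
k=cv2.convexHull(np.vstack([q for q in cv2.findContours(m,0,1)[0] if cv2.contourArea(q)>50]));r=cv2.approxPolyDP(k,5,True)[:,0]
P=np.array([onz(s,q,.12) for q in r]);print(r.tolist(),P.round(4).tolist(),P.mean(0))
```

```text
blue [ 0.4697 -0.3939  0.05  ] [ 0.4692 -0.3916  0.05  ] (array([ 0.4703, -0.3922,  0.047 ]), np.float64(0.0012))
brown [ 0.5465 -0.4225  0.05  ] [ 0.5444 -0.4189  0.05  ] (array([ 0.547 , -0.4201,  0.0458]), np.float64(0.0031))
purple [ 0.515  -0.3136  0.05  ] [ 0.5132 -0.3125  0.05  ] (array([ 0.5144, -0.3128,  0.0491]), np.float64(0.0021))
[ 14 163 254] [ 14 159 255]
[[251, 177], [282, 158], [327, 186], [296, 207]] [[0.5113, -0.0882, 0.12], [0.5774, -0.0765, 0.12], [0.5978, -0.1769, 0.12], [0.5319, -0.1888, 0.12]] [ 0.55460957 -0.13259918  0.12      ]
```

Request:
{"api": "play_rows", "payload": {"targets": [{"linear": [20, -35, 10], "angular": [0, 0, 0], "hand": 93}, {"linear": [40, -75, 20], "angular": [0, 0, 0], "hand": 93}, {"linear": [60, -115, 30], "angular": [0, 0, 0], "hand": 93}, {"linear": [75, -153, 40], "angular": [0, 0, 0], "hand": 93}, {"linear": [90, -190, 50], "angular": [0, 0, 0], "hand": 93}]}}

```text
clock: 0.52
tool_pos: [0.3587, 0.4335, 0.2666]
tcp_rot: [-0.645, -3.074, 0.001]
wrist_force: [1.0, -0.1, 0.5]
finger_gap: 0.0928
gripper_force: 0.0
```

Both views agree: blue spool at (0.4695,-0.3925), flap centre at (0.5537,-0.132), and box y axis at 102° in world yaw. The closing axis is now at 66.4°, so I turn it +35.6° and keep that yaw for both the pick and the insertion.

Request:
{"api": "play_rows", "payload": {"targets": [{"linear": [15, -38, 0], "angular": [0, 0, 7], "hand": 93}, {"linear": [30, -76, 0], "angular": [0, 0, 14], "hand": 85}, {"linear": [45, -114, 0], "angular": [0, 0, 21], "hand": 80}, {"linear": [55, -153, 0], "angular": [0, 0, 28], "hand": 75}, {"linear": [65, -192, 0], "angular": [0, 0, 35], "hand": 70}]}}

```text
clock: 0.93
tool_pos: [0.4208, 0.2531, 0.2664]
tcp_rot: [0.258, -3.131, 0.0]
wrist_force: [1.7, 0.1, -0.4]
finger_gap: 0.0727
gripper_force: 0.0
```

Request:
{"api": "play_rows", "payload": {"targets": [{"linear": [10, -40, 0], "angular": [0, 0, 0.6], "hand": 70}, {"linear": [20, -80, 0], "angular": [0, 0, 0.6], "hand": 70}, {"linear": [28, -120, 0], "angular": [0, 0, 0.6], "hand": 70}, {"linear": [34, -160, 0], "angular": [0, 0, 0.6], "hand": 70}, {"linear": [40, -200, 0], "angular": [0, 0, 0.6], "hand": 70}]}}

```text
clock: 1.35
tool_pos: [0.4604, 0.053, 0.2666]
tcp_rot: [-0.266, 3.13, 0.0]
wrist_force: [1.0, 0.8, -0.8]
finger_gap: 0.07
gripper_force: 0.0
```

Request:
{"api": "play_rows", "payload": {"targets": [{"linear": [0, -40, 0], "angular": [0, 0, 0], "hand": 70}, {"linear": [0, -80, 0], "angular": [0, 0, 0], "hand": 70}, {"linear": [0, -120, 0], "angular": [0, 0, 0], "hand": 70}, {"linear": [0, -160, 0], "angular": [0, 0, 0], "hand": 70}, {"linear": [0, -200, 0], "angular": [0, 0, 0], "hand": 70}]}}

```text
clock: 1.77
tool_pos: [0.46, -0.147, 0.2667]
tcp_rot: [-0.265, 3.13, -0.0]
wrist_force: [0.0, 1.0, -0.2]
finger_gap: 0.07
gripper_force: 0.0
```

Request:
{"api": "play_rows", "payload": {"targets": [{"linear": [0, -40, -10], "angular": [0, 0, 0], "hand": 70}, {"linear": [0, -80, -20], "angular": [0, 0, 0], "hand": 70}, {"linear": [0, -120, -30], "angular": [0, 0, 0], "hand": 70}, {"linear": [0, -160, -40], "angular": [0, 0, 0], "hand": 70}, {"linear": [0, -160, -40], "angular": [0, 0, 0], "hand": 70}]}}

```text
clock: 2.18
tool_pos: [0.4592, -0.3099, 0.2234]
tcp_rot: [0.259, -3.127, -0.002]
wrist_force: [0.3, -0.2, -0.3]
finger_gap: 0.0698
gripper_force: 0.0
```

Run:
```python
from h import *
from scipy.spatial.transform import Rotation as R
o=bot.get_obs();print(o['tool_pos'],R.from_rotvec(o['tcp_rot']).as_matrix().round(3))
```

```text
[ 0.45923925 -0.30985696  0.22340944] [[-0.986 -0.165 -0.004]
 [-0.165  0.986  0.001]
 [ 0.003  0.002 -1.   ]]
```

Request:
{"api": "play_rows", "payload": {"targets": [{"linear": [5, -38, -20], "angular": [0, 0, 2.5], "hand": 70}, {"linear": [10, -76, -50], "angular": [0, 0, 2.5], "hand": 70}, {"linear": [10, -76, -80], "angular": [0, 0, 2.5], "hand": 70}, {"linear": [10, -76, -80], "angular": [0, 0, 2.5], "hand": 70}, {"linear": [10, -76, -80], "angular": [0, 0, 2.5], "hand": 70}]}}

```text
clock: 2.6
tool_pos: [0.47, -0.3803, 0.1454]
tcp_rot: [0.332, -3.121, -0.005]
wrist_force: [-0.6, 0.3, 0.3]
finger_gap: 0.07
gripper_force: 0.0
```

Run:
```python
from h import *
from scipy.spatial.transform import Rotation as R
c=bot.camera('wrist');save(c,'w1.png');print(c['mtx'],np.round(c['extrinsics'],3).tolist())
save(bot.camera('top'),'t1.png')
o=bot.get_obs();print(o['tool_pos'],R.from_rotvec(o['tcp_rot']).as_matrix().round(3))
```

```text
[[371.64829954   0.         311.86233473]
 [  0.         371.64829954 237.55812846]
 [  0.           0.           1.        ]] [[-0.211, 0.978, 0.004, 0.472], [-0.94, -0.202, -0.275, 0.377], [-0.268, -0.061, 0.961, -0.218], [0.0, 0.0, 0.0, 1.0]]
[ 0.47119007 -0.38050664  0.14892777] [[-0.977 -0.212  0.001]
 [-0.212  0.977 -0.001]
 [-0.001 -0.001 -1.   ]]
```

View pics/w1.png

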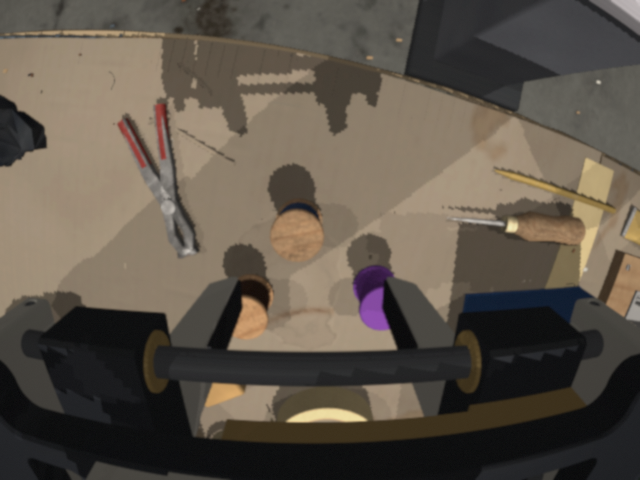

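The wrist view shows the blue spool's flange at (297,234), with brown at (252,310) and purple at (378,298) behind the fingers. I recheck the position with the fisheye ray.

```bash
cat >> h.py <<'E'
def fish(c,uv,z):
    K=np.array(c['mtx']);E=np.array(c['extrinsics']);a=np.array([uv[0]-K[0,2],-(uv[1]-K[1,2])]);r=np.hypot(*a);t=r/K[0,0]
    d=E[:3,:3].T@np.r_[np.sin(t)*a/r,-np.cos(t)];o=-E[:3,:3].T@E[:3,3];return o+d*(z-o[2])/d[2]
E
python3 - <<'E'
from h import *
c=bot.camera('wrist');h=cv2.cvtColor(np.ascontiguousarray(c['frame']),cv2.COLOR_RGB2HSV)
m=cv2.inRange(h,(8,105,100),(19,255,255));m2=np.zeros_like(m);m2[195:270,262:330]=m[195:270,262:330]
k=max(cv2.findContours(m2,0,1)[0],key=cv2.contourArea);e=cv2.fitEllipse(k);print(e,cv2.boundingRect(k),fish(c,e[0],.05),fish(c,(297,234),.05))
print(bot.get_obs()['tool_pos'])
E
```

```text
((298.402099609375, 230.3428497314453), (45.575645446777344, 49.12858963012695), 95.58387756347656) (273, 207, 51, 50) [ 0.4679885  -0.39291122  0.05      ] [ 0.47095462 -0.39335966  0.05      ]
[ 0.47138722 -0.3806155   0.14941614]
```

Request:
{"api": "play_rows", "payload": {"targets": [{"linear": [-1.5, -12, -10], "angular": [0, 0, 0], "hand": 70}, {"linear": [-1.5, -12.5, -40], "angular": [0, 0, 0], "hand": 70}, {"linear": [-1.5, -12.5, -65], "angular": [0, 0, 0], "hand": 70}, {"linear": [-1.5, -12.5, -65], "angular": [0, 0, 0], "hand": 70}, {"linear": [-1.5, -12.5, -65], "angular": [0, 0, 0], "hand": 70}]}}

```text
clock: 3.17
tool_pos: [0.469, -0.3934, 0.0818]
tcp_rot: [0.334, -3.123, -0.001]
wrist_force: [0.2, -0.2, 1.3]
finger_gap: 0.07
gripper_force: 0.0
```

Run:
```python
from h import *
print(bot.get_obs()['tool_pos'])
```

```text
[ 0.46898026 -0.39343022  0.08183874]
```

Centred within 1 mm. I descend to TCP z ≈ 0.026 and close.

Request:
{"api": "play_rows", "payload": {"targets": [{"linear": [0.5, 0, -20], "angular": [0, 0, 0], "hand": 70}, {"linear": [0.5, 0, -40], "angular": [0, 0, 0], "hand": 70}, {"linear": [0.5, 0, -56], "angular": [0, 0, 0], "hand": 70}, {"linear": [0.5, 0, -56], "angular": [0, 0, 0], "hand": 70}, {"linear": [0.5, 0, -56], "angular": [0, 0, 0], "hand": 60}]}}

```text
clock: 3.58
tool_pos: [0.4702, -0.394, 0.0275]
tcp_rot: [-0.334, 3.123, -0.001]
wrist_force: [0.5, -0.2, 0.2]
finger_gap: 0.0672
gripper_force: 0.0
```

Request:
{"api": "play_rows", "payload": {"targets": [{"linear": [0, 0, 0], "angular": [0, 0, 0], "hand": 45}, {"linear": [0, 0, 0], "angular": [0, 0, 0], "hand": 40}, {"linear": [0, 0, 0], "angular": [0, 0, 0], "hand": 34}, {"linear": [0, 0, 0], "angular": [0, 0, 0], "hand": 34}, {"linear": [0, 0, 0], "angular": [0, 0, 0], "hand": 34}]}}

```text
clock: 4.0
tool_pos: [0.4699, -0.3937, 0.0264]
tcp_rot: [-0.334, 3.123, -0.001]
wrist_force: [-0.3, 1.6, 5.0]
finger_gap: 0.0365
gripper_force: 30.0
```

The gap reads 36.5 mm, less than the 40 mm flange, so I look before lifting.

Run:
```python
from h import *
a=bot.camera('wrist')['frame'];b=bot.camera('scene')['frame']
a=cv2.resize(np.ascontiguousarray(a[180:380,220:420]),(400,400),interpolation=3);b=cv2.resize(np.ascontiguousarray(b[270:390,290:410]),(400,400),interpolation=3)
save({'frame':np.hstack([a,b])},'g1.png');o=bot.get_obs();print(o['finger_gap'],o['gripper_force'],o['wrist_force'],o['wrist_torque'])
```

```text
0.03610340684018459 30.001760915183695 [-0.5711576   1.33654257  5.33058526] [ 0.36324135  0.06678292 -0.03290977]
```

View pics/g1.png

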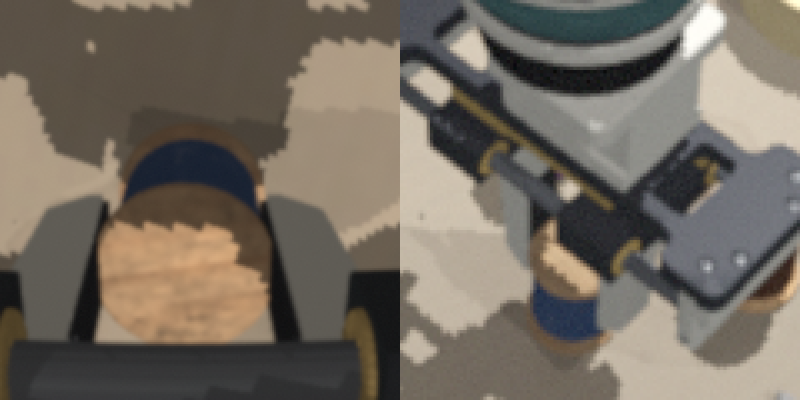

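The flange sits centred between the pads and the spool is upright, so the smaller gap looks like soft pads. I lift a little and check.

Request:
{"api": "play_rows", "payload": {"targets": [{"linear": [0, 0, 10], "angular": [0, 0, 0], "hand": 34}, {"linear": [0, 0, 30], "angular": [0, 0, 0], "hand": 34}, {"linear": [0, 0, 60], "angular": [0, 0, 0], "hand": 34}, {"linear": [0, 0, 90], "angular": [0, 0, 0], "hand": 34}, {"linear": [0, 0, 90], "angular": [0, 0, 0], "hand": 34}]}}

```text
clock: 4.52
tool_pos: [0.4712, -0.395, 0.1228]
tcp_rot: [-0.333, 3.119, -0.009]
wrist_force: [1.2, -0.2, -0.2]
finger_gap: 0.036
gripper_force: 30.0
```

Run:
```python
from h import *
a=bot.camera('wrist')['frame'];b=bot.camera('scene')['frame']
a=cv2.resize(np.ascontiguousarray(a[180:380,220:420]),(400,400),interpolation=3);b=cv2.resize(np.ascontiguousarray(b[220:390,270:440]),(400,400),interpolation=3)
save({'frame':np.hstack([a,b])},'g2.png');o=bot.get_obs();print(o['finger_gap'],o['gripper_force'],o['wrist_force'],o['wrist_torque'],o['tool_pos'])
```

```text
0.03617863911392674 29.9999751181349 [ 0.24443981  0.31715306 -1.16370115] [ 0.04249462 -0.00697154  0.05400668] [ 0.47001292 -0.39394133  0.117301  ]
```

View pics/g2.png

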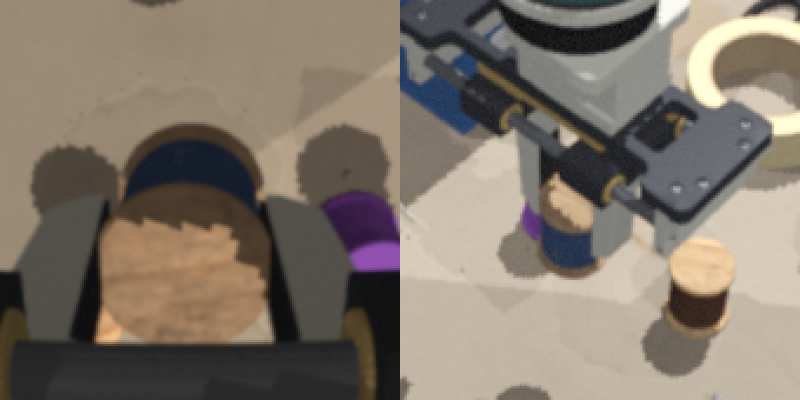

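The spool is held upright and brown is still standing. Next: lift and carry it over the flap.

Request:
{"api": "play_rows", "payload": {"targets": [{"linear": [0, 0, 30], "angular": [0, 0, 0], "hand": 34}, {"linear": [8, 20, 60], "angular": [0, 0, 0], "hand": 34}, {"linear": [18, 55, 75], "angular": [0, 0, 0], "hand": 34}, {"linear": [30, 93, 80], "angular": [0, 0, 0], "hand": 34}, {"linear": [42, 131, 80], "angular": [0, 0, 0], "hand": 34}]}}

```text
clock: 5.03
tool_pos: [0.5118, -0.2615, 0.1963]
tcp_rot: [-0.332, 3.123, -0.001]
wrist_force: [-0.2, 0.5, -0.2]
finger_gap: 0.0361
gripper_force: 30.0
```

Request:
{"api": "play_rows", "payload": {"targets": [{"linear": [12, 38, 0], "angular": [0, 0, 0], "hand": 34}, {"linear": [23, 74, 0], "angular": [0, 0, 0], "hand": 34}, {"linear": [34, 106, 0], "angular": [0, 0, 0], "hand": 34}, {"linear": [42, 131, 0], "angular": [0, 0, 0], "hand": 34}, {"linear": [42, 131, 0], "angular": [0, 0, 0], "hand": 34}]}}

```text
clock: 5.45
tool_pos: [0.5542, -0.1276, 0.1943]
tcp_rot: [0.339, -3.122, -0.003]
wrist_force: [-0.2, 0.1, -1.0]
finger_gap: 0.0364
gripper_force: 30.0
```

Run:
```python
from h import *
c=bot.camera('wrist');s=bot.camera('scene')
a=cv2.resize(np.ascontiguousarray(c['frame']),(400,300),interpolation=3);b=cv2.resize(np.ascontiguousarray(s['frame'][60:300,150:470]),(400,300),interpolation=3)
save({'frame':np.hstack([a,b])},'g3.png');o=bot.get_obs();print(o['finger_gap'],o['wrist_force'],o['tool_pos'],o['tcp_rot'])
```

```text
0.036190497356942235 [ 0.00690523 -0.52317799 -0.70344387] [ 0.55346604 -0.13071086  0.19446326] [ 3.36404104e-01 -3.12173224e+00 -8.07327508e-04]
```

View pics/g3.png

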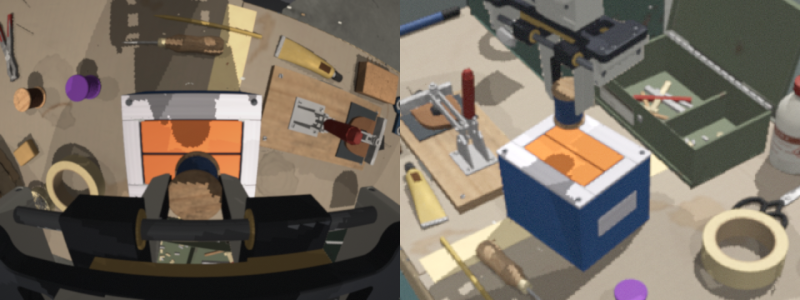

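The spool is over the seam, and TCP (0.5535,-0.1315) matches the flap centre within 1 mm. Now I push down.

Request:
{"api": "play_rows", "payload": {"targets": [{"linear": [0, -0.5, -12], "angular": [0, 0, 0], "hand": 34}, {"linear": [0, -0.5, -26], "angular": [0, 0, 0], "hand": 34}, {"linear": [0, -0.5, -40], "angular": [0, 0, 0], "hand": 34}, {"linear": [0, -0.5, -52], "angular": [0, 0, 0], "hand": 34}, {"linear": [0, -0.5, -64], "angular": [0, 0, 0], "hand": 34}]}}

```text
clock: 5.97
tool_pos: [0.5542, -0.1326, 0.1313]
tcp_rot: [-0.332, 3.122, -0.0]
wrist_force: [7.7, 3.6, 19.3]
finger_gap: 0.0361
gripper_force: 30.0
```

Request:
{"api": "play_rows", "payload": {"targets": [{"linear": [0, 0, -12], "angular": [0, 0, 0], "hand": 34}, {"linear": [0, 0, -24], "angular": [0, 0, 0], "hand": 34}, {"linear": [0, 0, -36], "angular": [0, 0, 0], "hand": 34}, {"linear": [0, 0, -36], "angular": [0, 0, 0], "hand": 34}, {"linear": [0, 0, -36], "angular": [0, 0, 0], "hand": 34}]}}

```text
clock: 6.38
tool_pos: [0.5528, -0.132, 0.0939]
tcp_rot: [0.333, -3.121, -0.002]
wrist_force: [1.5, 0.3, -5.2]
finger_gap: 0.0363
gripper_force: 30.0
```

Request:
{"api": "play_rows", "payload": {"targets": [{"linear": [0.5, 0, -12], "angular": [0, 0, 0], "hand": 34}, {"linear": [0.5, 0, -26], "angular": [0, 0, 0], "hand": 34}, {"linear": [0.5, 0, -39], "angular": [0, 0, 0], "hand": 34}, {"linear": [0.5, 0, -39], "angular": [0, 0, 0], "hand": 34}, {"linear": [0.5, 0, -39], "angular": [0, 0, 0], "hand": 34}]}}

```text
clock: 6.8
tool_pos: [0.5531, -0.1319, 0.055]
tcp_rot: [0.333, -3.121, -0.002]
wrist_force: [-2.8, -0.6, -14.5]
finger_gap: 0.0363
gripper_force: 42.9
```

Run:
```python
from h import *
c=bot.camera('wrist');s=bot.camera('scene')
a=cv2.resize(np.ascontiguousarray(c['frame'][180:420,150:470]),(400,300),interpolation=3);b=cv2.resize(np.ascontiguousarray(s['frame'][60:300,150:470]),(400,300),interpolation=3)
save({'frame':np.hstack([a,b])},'g4.png');o=bot.get_obs();print(o['finger_gap'],o['wrist_force'],o['tool_pos'],o['tcp_rot'])
```

```text
0.036300152731917994 [ -5.54838537   0.29348709 -15.11258851] [ 0.55314224 -0.13189004  0.05561903] [ 3.33446507e-01 -3.12105677e+00 -1.31677599e-03]
```

View pics/g4.png

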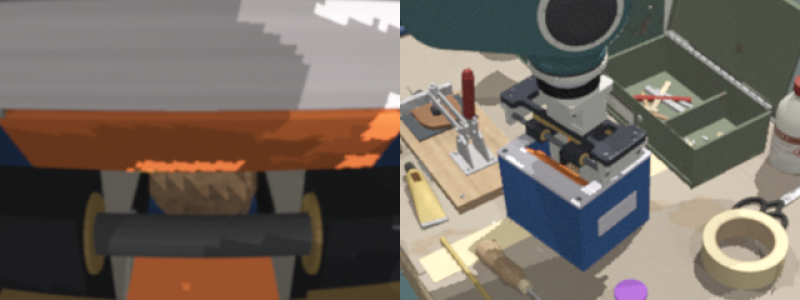

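The leaf edges lie over the spool's top flange and push it down (−15 N), so it is through. I release to 56 mm (91 mm over the backs, inside the 112 mm opening).

Request:
{"api": "play_rows", "payload": {"targets": [{"linear": [0, 0, 0], "angular": [0, 0, 0], "hand": 56}, {"linear": [0, 0, 0], "angular": [0, 0, 0], "hand": 56}, {"linear": [0, 0, 0], "angular": [0, 0, 0], "hand": 56}, {"linear": [0, 0, 0], "angular": [0, 0, 0], "hand": 56}, {"linear": [0, 0, 0], "angular": [0, 0, 0], "hand": 56}]}}

```text
clock: 7.32
tool_pos: [0.554, -0.1325, 0.0577]
tcp_rot: [0.333, -3.124, 0.001]
wrist_force: [-8.9, -2.1, -1.3]
finger_gap: 0.0552
gripper_force: 4.5
```

Run:
```python
from h import *
c=bot.camera('wrist')
a=cv2.resize(np.ascontiguousarray(c['frame'][180:420,150:470]),(640,480),interpolation=3)
save({'frame':a},'g5.png')
```

```text
(no output)
```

View pics/g5.png

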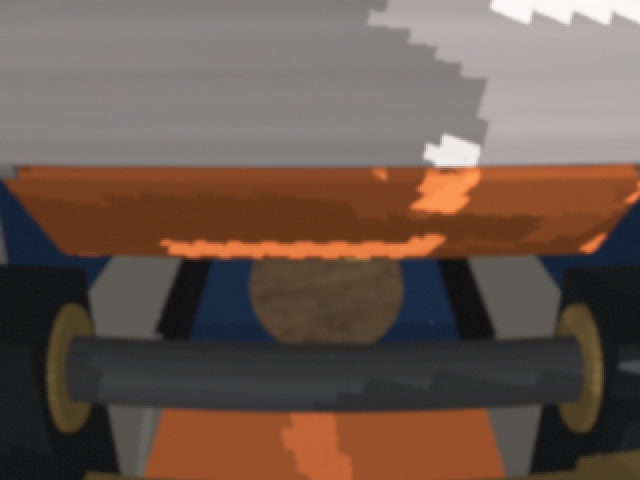

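The spool has dropped (smaller flange at (325,300)), clear of the fingers. I withdraw straight up.

Request:
{"api": "play_rows", "payload": {"targets": [{"linear": [0, 0, 10], "angular": [0, 0, 0], "hand": 56}, {"linear": [0, 0, 22], "angular": [0, 0, 0], "hand": 56}, {"linear": [0, 0, 36], "angular": [0, 0, 0], "hand": 56}, {"linear": [0, 0, 50], "angular": [0, 0, 0], "hand": 56}, {"linear": [0, 0, 64], "angular": [0, 0, 0], "hand": 56}]}}

```text
clock: 7.78
tool_pos: [0.5551, -0.1321, 0.1236]
tcp_rot: [-0.333, 3.121, -0.001]
wrist_force: [0.2, -0.8, -0.4]
finger_gap: 0.056
gripper_force: 0.0
```

Request:
{"api": "play_rows", "payload": {"targets": [{"linear": [0, 0, 20], "angular": [0, 0, 0], "hand": 56}, {"linear": [0, 0, 50], "angular": [0, 0, 0], "hand": 56}, {"linear": [0, 0, 80], "angular": [0, 0, 0], "hand": 56}, {"linear": [0, 0, 110], "angular": [0, 0, 0], "hand": 56}, {"linear": [0, 0, 110], "angular": [0, 0, 0], "hand": 56}]}}

```text
clock: 8.2
tool_pos: [0.5561, -0.1324, 0.2396]
tcp_rot: [-0.333, 3.114, -0.006]
wrist_force: [0.6, 0.7, 1.0]
finger_gap: 0.0558
gripper_force: 0.0
```

Request:
{"api": "play_rows", "payload": {"targets": [{"linear": [-30, 0, 0], "angular": [0, 0, 0], "hand": 56}, {"linear": [-60, 0, 0], "angular": [0, 0, 0], "hand": 56}, {"linear": [-90, 0, 0], "angular": [0, 0, 0], "hand": 56}, {"linear": [-90, 0, 0], "angular": [0, 0, 0], "hand": 56}, {"linear": [-90, 0, 0], "angular": [0, 0, 0], "hand": 56}]}}

```text
clock: 8.62
tool_pos: [0.464, -0.1322, 0.2331]
tcp_rot: [-0.332, 3.12, -0.003]
wrist_force: [0.6, 0.2, 1.5]
finger_gap: 0.0557
gripper_force: 0.0
```

Run:
```python
from h import *
s=bot.camera('scene');save({'frame':s['frame'][100:400,150:470]},'end.png');o=bot.get_obs();print(o['clock'],o['wrist_force'],o['tool_pos'])
```

```text
8.6667 [ 1.62350411 -0.17387037 -0.38542657] [ 0.46464031 -0.13216199  0.23261699]
```

View pics/end.png

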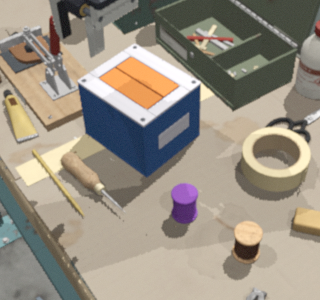

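The flap is shut flush (crop (138,80)), the blue spool is gone from the bench, and the brown (247,242) and purple (184,202) spools are standing where they were. The arm is clear, so I hand in.

```bash
python3 -c "
from bench import bot
print(bot.hand_in())"
```

```text
the job is handed in; nothing more can be done
None
```

The blue spool went through the flap and dropped inside the box, the flap is shut, the brown spool still stands where it was, and the job is handed in at about 9 s of the 45 s allowed; no verdict came back.

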